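Prop the arbor tray's cover and clip the arbors in size order

ROBOT

A 6-joint arm with a two-finger parallel gripper is mounted at the origin on the work surface. World frame = base frame: x ahead of the robot, y to its left, z up, the work surface at z = 0. Lengths are in m, angles in rad, forces in N, time in s.
With the tool pointing down it reaches from about 0.375 to 0.975 m from the base axis. Payload 3.8 kg.
Tool frame: the origin (TCP) lies at the very end of the fingers, on their centre line; the grasp point (between the pads) lies 19 mm behind it; z points along the fingers, y is the line along which they close (so a half turn about z gives the same grasp; the last joint's range is limited). The gripper opens to 85 mm and grips with 20 to 120 N. Pads are 22 mm wide; open, the fingers measure 114 mm over their backs; the gripper's body (76 mm by 85 mm) begins 54 mm behind the grasp point. The pads swing forward as they close: fully open they stand 13 mm farther back than shut.
Start: joints at [-1.244, 0.264, 1.604, -0, 1.274, -0.037], TCP at [0.24, -0.631, 0.231] pointing down, gripper open.
Joint ranges: [-2.63, 2.63], [-0.94, 2.18], [0.31, 2.57], [-1.31, 4.45], [0, 2.66], [-2.55, 2.55]. Speed limits (rad/s): [2.57, 2.57, 3.14, 3.14, 3.14, 3.14].

INTERFACE

Orientations are given as a rotation vector (axis times angle).
In Python, from workcell import * gives the robot as it stands.
- The arm moves only by the shell command python3 -m crank 'ROWS' [OPENING] [FORCE]. ROWS is JSON, a list that holds one entry, the list of rows, each a list of 6 numbers: the shift along the tool's x, y, z in cm, then the turn, a rotation vector about the tool's x, y, z in rad. In form: [[[dx, dy, dz, ax, ay, az], ...]]. A call has 1 to 8 rows; each row shifts and turns the commanded pose from where the row before left it, along the tool's axes as they then stand; what a row does not reach is not made up. A row lasts 1/12 s, in which the tool goes at most 41.7 mm and 7.16 degrees, less where a joint would pass 70% of its speed; a pose out of reach is approached as far as the arm can. A call with a gripper value outside its range is refused whole. OPENING is the finger opening in cm, from 0 to 8.54, set as the call begins (- or left out, the last holds). The fingers move at their own pace and stop on an object; FORCE is the grip in N (left out, the last holds). Time passes only in rows, so rows that do not move let the fingers close. It gives the time, the measured TCP pose, the force, the opening and the grip force at its end, in the units of the state.
- read_state(): the state, without advancing time (a new reading comes with each control period).
- read_camera(name): name is "scene" or "top" or "wrist"; returns the picture (400x640x3 uint8, blue, green, red); there is no depth.
- camera_model(name): a dict with "camera_matrix" (3x3 intrinsics, pixels), "R" (3x3) and "t" (3): a world point X has camera coordinates R X + t. Camera axes: x right, y down, z forward; pixel columns grow to the right and rows downward; lengths in m; the calibration is good to about 2 mm. A picture is of the moment at which its call begins: read the wrist's pose just before it. camera_model takes no time and is no camera call; for the wrist camera it gives the pose at the moment of the call.
- finish_job(): hands the job in; it is judged then, once.
The state is a dict: "time": time; "q": joint angles; "joint_vel": joint speeds; "joint_torque": joint torques, N m; "tool_pos": TCP position; "tcp_rot": TCP orientation; "wrist_force": force on the tool from outside, world axes, zero at the start; "torque": the same for the moment, N m; "width": opening from 0.0 (shut) to 1.0 (fully open); "grip_force": force on a finger pad.
Only numpy, scipy, OpenCV 4.12 (cv2) and the standard library are available. Lean on these libraries where they do the work, as an engineer would, in place of code of your own. Each camera call takes 0.05 s, during which the arm holds its last target. There are 200 camera calls.

TASK

Put the loose engraving arbors away in the tray of the marking laser: raise the tray's cover until it stands upright by itself, swing the prop rod up from its clip and bring the cover back down until it rests on the rod with the rod's end in the cover's slot. Then press every arbor that lies on the bench down into the spring clips, one to each clip position in size order from the small square mark to the large one, each size in its own position (leave the position of a missing arbor empty), until it has clicked fully home. Leave the cover propped and do not disturb the jar, the cup and the brush.

Things in the scene. Friction and masses are not known exactly. Their poses are not given: they have to be found in the camera images.
- tray: White sheet-steel tray fixed on the bench: x -122 to 122 mm, y -85 to 120 mm, walls 70 mm high. Origin on the bench, under the middle of the clip rails; x along the rails, away from the robot; y to the hinge side; yaw up to 0.12 rad. Two rails along x at y = -32 and 32 mm carry four clip positions each; between them it is open down to 4 mm. A ledge 30 mm high before the -y wall carries the marks
- clip1 (a point): clip position nearest to the robot: where the arbor's middle lies when fully home, across both rails, parallel to the tray's y, axis 55 mm above the bench. On each rail a clip is two sprung jaws with round noses 6 mm apart, 61 mm above the bench; pushing the arbor's end pins down between them takes about 10 N in all. Unclicked, on the noses, its axis is at 66 mm
- clip2 (a point): second clip position from the robot, 50 mm beyond clip1; same point
- clip3 (a point): third clip position from the robot; same point
- clip4 (a point): clip position farthest from the robot; same point
- mark_small: small square steel mark, 12 mm square and 8 mm high, fixed on the tray's ledge in line with clip1 or clip4: the smallest arbor belongs in the clip position at this end. Origin at the centre of its underside, 100 mm (along -y of the tray) from the clip position; axes parallel to the tray's
- mark_large: large square steel mark, 27 mm square and 8 mm high, on the ledge at the other end: the largest arbor belongs at this end. Origin at the centre of its underside
- cover (a joint): angle of the tray's cover in rad: 0 shut, grows as it opens, stops at 1.62. Hinge line along the tray's x at tray y = 115 mm, z = 75 mm. 0.5 kg; the hinge's friction keeps it where it is left above 1.50 rad, below that it falls shut unless the rod carries it. Resting on the rod in the slot it stands at 1.29 to 1.37 rad
- handle (a point): middle of the cover's handle: a round black bar 12 mm thick, parallel to the tray's x, 100 mm of it free between two struts, 238 mm from the hinge line, 38 mm beyond the cover's edge, 3 mm above the cover's underside (the plane through the hinge line). It can be pinched from above at any cover angle and turns between the fingers
- rod (a joint): angle of the prop rod in rad: 0 lying in its open clip along the outside of the tray's near (-x) wall, pointing to the hinge side (tray +y); grows as it swings up, in the plane tray x = -140 mm, to 1.5 at most. Its pivot is stiff: it stays at any angle, let go. Raised to 0.63 to 0.69 (0.66 is best) its end meets the slot when the cover comes down on it
- pivot (a point): the rod's pivot: tray x = -140 mm, y = -70 mm, z = 45 mm
- rod_pin (a point): middle of the rod's black grip pin, 10 mm thick, that sticks out 45 mm from the rod along the tray's -x (towards the robot), 100 mm from the pivot; this point is 26 mm from the rod's axis. It can be pinched from above, fingers closing along the tray's y
- rod_tip (a point): centre of the rod's round end (10 mm thick), 199 mm from the pivot
- slot (a point): middle of the slot in the dark ear on the cover's near edge, where the centre of the rod's end should come (up to 8 mm either way along the slot): 96 mm from the hinge line, 5 mm below the cover's underside. The slot is 26 mm long, along the cover, closed at both ends by walls 14 mm deep, open below
- arbor1: the smallest arbor: steel, a square body 12 x 12 mm and 44 mm long with a round pin 10 mm thick out of each end, 90 mm over all; lies on the bench on one of its flats, may be absent. Origin in its middle, on its axis (6 mm above what the body lies on); x = along its axis, both ways alike. Mass about 90 g
- arbor2: the second smallest arbor: steel, a square body 17 x 17 mm and 44 mm long with a round pin 10 mm thick out of each end, 104 mm over all; lies on the bench on one of its flats, may be absent. Origin in its middle, on its axis (8.5 mm above what the body lies on); x = along its axis, both ways alike. Mass about 130 g
- arbor3: the second largest arbor: steel, a square body 22 x 22 mm and 44 mm long with a round pin 10 mm thick out of each end, 118 mm over all; lies on the bench on one of its flats, may be absent. Origin in its middle, on its axis (11 mm above what the body lies on); x = along its axis, both ways alike. Mass about 200 g
- arbor4: the largest arbor: steel, a square body 27 x 27 mm and 44 mm long with a round pin 10 mm thick out of each end, 132 mm over all; lies on the bench on one of its flats, may be absent. Origin in its middle, on its axis (13.5 mm above what the body lies on); x = along its axis, both ways alike. Mass about 290 g
- jar: bystander: amber glass jar, 56 mm wide, 70 mm high, on the bench beyond the hinge side; origin under its centre
- cup: bystander: steel cup, 68 mm wide, 75 mm high, on the bench beyond the hinge side; origin under its centre
- brush: bystander: small brush lying on the bench at the far edge of the work; origin below its middle
There are look-alikes about, which are no part of the job. Leave any black, purple or turquoise look-alike of the arbor3 alone.

How it is judged:
By the outcome, as a careful person would: the job done as asked, in the order asked, and still so for the second after the job is handed in, with the robot touching nothing.
Of arbor1, arbor2, arbor3, arbor4 only 3 to 4 are there at a start; the rules pass over those that are not, and their reading is None.
At some moment in a run one of arbor1, arbor2, arbor3, arbor4 may be knocked a few centimetres aside while the robot is not near it.
It also fails if it takes over 200 s, if anything falls off the work surface, if the arm or the gripper's body presses on something with over 40 N, if the wrist force passes 120 N, or if a joint passes its speed limit or range.

## Working session

There is one attempt and no reset: what is moved stays moved. The work goes in short steps, Python scripts to look and compute and a shell command to move; the robot and the scene stay as the last step left them, time stands still between calls to the robot, and variables do not carry over. Pictures are saved under pics/ and viewed, at most 14 in all, crops included, and the job is handed in when it is done.

```bash
mkdir -p pics; ls; python3 - <<'E'
from workcell import *
import cv2
for n in ("scene","top"):
    im=read_camera(n); cv2.imwrite(f"pics/{n}0.png",im)
    m=camera_model(n); print(n,m)
s=read_state(); print(s)
E
```

```text
pics
scene {'camera_matrix': array([[410.58528853,   0.        , 323.82099405],
       [  0.        , 410.58528853, 199.84880534],
       [  0.        ,   0.        ,   1.        ]]), 'R': array([[ 0.1525261 ,  0.98822331,  0.01226661],
       [ 0.65089973, -0.09110707, -0.75367702],
       [-0.74368362,  0.12293975, -0.65713049]]), 't': array([-0.00289946, -0.30552669,  1.51040883])}
top {'camera_matrix': array([[387.68241703,   0.        , 319.55401439],
       [  0.        , 387.68241703, 202.32648772],
       [  0.        ,   0.        ,   1.        ]]), 'R': array([[-0.02859616, -0.99958636,  0.00305933],
       [-0.99217712,  0.02801186, -0.12165482],
       [ 0.12151881, -0.00651425, -0.99256775]]), 't': array([-0.06710897,  0.58766942,  1.19322309])}
{'time': 0.1, 'q': array([-1.24389535e+00,  2.64676978e-01,  1.60525255e+00,  6.84640976e-06,
        1.27369244e+00, -3.68712720e-02]), 'joint_vel': array([-0.00173228, -0.00196739, -0.00367232, -0.00169172,  0.00069562,
       -0.0002968 ]), 'joint_torque': array([ 3.46551478e-04, -5.16707003e+01, -3.68590736e+01, -1.20449149e-04,
        6.25062399e-03, -6.21787422e-06]), 'tool_pos': array([ 0.23997164, -0.63019263,  0.23007892]), 'tcp_rot': array([-3.08779451e+00, -5.67900182e-01,  4.50178160e-04]), 'wrist_force': array([-0.22031719, -0.26794809, -0.29527   ]), 'torque': array([ 0.00269628, -0.01276756,  0.06402943]), 'grip_force': 0.0, 'width': 0.9992840238468685}
```

View pics/scene0.png

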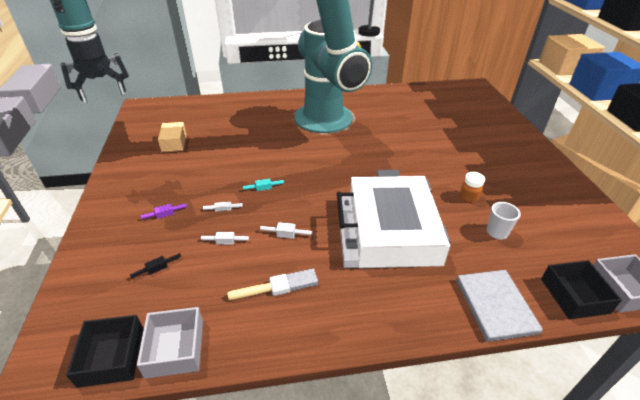

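View pics/top0.png

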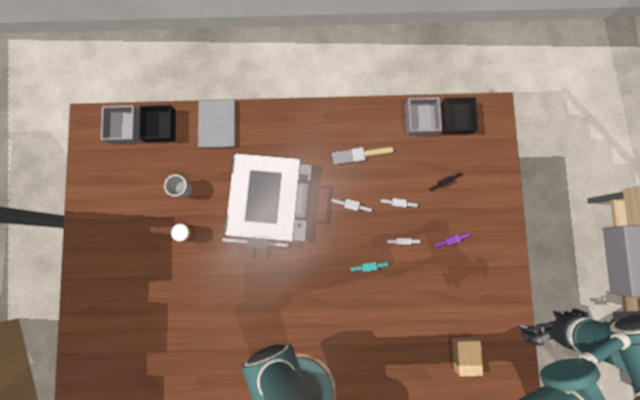

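The pictures show three grey steel arbors in the top view, at (351,205), (399,203) and (403,241). The look-alikes are turquoise (370,267), purple (452,240) and black (446,181). The tray, cover shut, is around (265,200), with the marks on its ledge near (303,172) and (299,231). I'll check close crops.

```bash
cat > h.py <<'E'
import numpy as np, cv2
from workcell import *
from scipy.spatial.transform import Rotation as R
def ray(n,px,m=None):
    m=m or camera_model(n); d=m["R"].T@np.linalg.inv(m["camera_matrix"])@np.array([px[0],px[1],1.]); return -m["R"].T@m["t"],d
def plane(n,px,z,m=None):
    c,d=ray(n,px,m); return c+d*(z-c[2])/d[2]
def proj(n,X,m=None):
    m=m or camera_model(n); p=m["camera_matrix"]@(m["R"]@np.asarray(X,float)+m["t"]); return p[:2]/p[2]
E
python3 - <<'E'
import cv2,numpy as np
a=cv2.imread("pics/top0.png"); s=cv2.imread("pics/scene0.png")
c1=cv2.resize(a[145:255,215:325],(550,550),interpolation=cv2.INTER_CUBIC)
c2=cv2.resize(s[170:270,330:450],(720,600),interpolation=cv2.INTER_CUBIC)
c3=cv2.resize(a[165:285,325:475],(750,600),interpolation=cv2.INTER_CUBIC)
cv2.imwrite("pics/c1.png",c1);cv2.imwrite("pics/c2.png",c2);cv2.imwrite("pics/c3.png",c3)
E
```

```text
(no output)
```

View pics/c1.png

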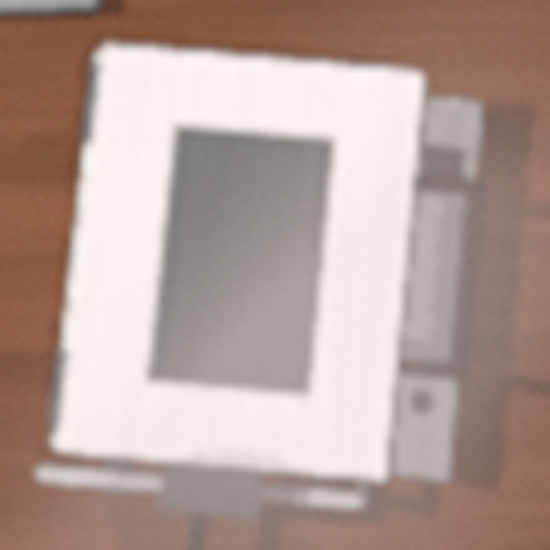

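View pics/c3.png

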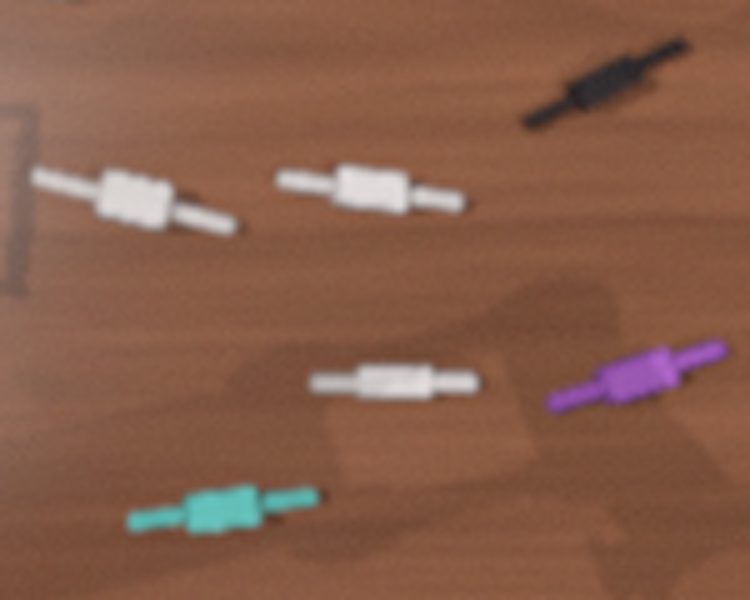

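View pics/c2.png

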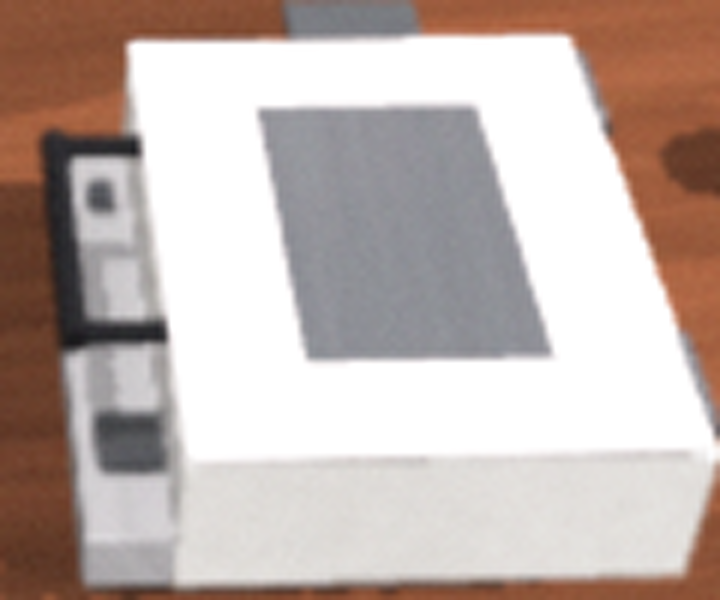

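The crops show the small mark at the near end of the ledge, c1 (422,402), and the large mark at the far end, (443,165). So arbor1 goes to clip1 and arbor4 to clip4. Next I'll fit the tray pose and measure the arbors.

```bash
python3 - <<'E'
from h import *
from scipy.optimize import least_squares
T=lambda u,v:((u+.5)/5-.5+215,(v+.5)/5-.5+145)
S=lambda u,v:((u+.5)/6-.5+330,(v+.5)/6-.5+170)
A=lambda u,v:((u+.5)/5-.5+325,(v+.5)/5-.5+165)
obs=[("top",T(97,45),(122,115,'c')),("top",T(425,72),(122,-85,'c')),("top",T(388,480),(-122,-85,'c')),("top",T(52,447),(-122,115,'c')),
("top",T(422,402),(-75,-100,38)),("scene",S(100,188),(-75,-100,38)),
("scene",S(130,42),(-122,-85,'c')),("scene",S(570,38),(-122,115,'c')),("scene",S(180,462),(122,-85,'c')),
("scene",S(48,135),(-56,-129,78)),("scene",S(66,345),(56,-129,78))]
ms={n:camera_model(n) for n in("top","scene")}
def f(p):
    o=[]
    c,s=np.cos(p[2]),np.sin(p[2])
    for n,px,(x,y,z) in obs:
        z=p[3] if z=='c' else z/1e3; x/=1e3;y/=1e3
        o+=list(proj(n,(p[0]+c*x-s*y,p[1]+s*x+c*y,z),ms[n])-px)
    return o
r=least_squares(f,[.65,.1,0,.08],loss='soft_l1');print(r.x);print(np.round(np.reshape(f(r.x),(-1,2)),1))
for nm,e1,e2,z in (("a4",(38,176),(232,227),.0135),("a3",(278,179),(462,203),.011),("a2",(312,383),(476,383),.0085)):
    p=plane("top",A(*e1),z,ms["top"]);q=plane("top",A(*e2),z,ms["top"]);d=q-p
    print(nm,(p+q)/2,"len",np.hypot(*d[:2]),"ang",np.arctan2(d[1],d[0]))
E
```

```text
[ 0.60208295  0.07467364 -0.11364726  0.08231675]
[[ 0.6  0.9]
 [-0.6  0.9]
 [-0.6 -1.7]
 [ 0.6 -0.8]
 [-0.3 -0.3]
 [ 0.1  0.2]
 [ 0.   0.5]
 [ 0.2  0.1]
 [ 1.5 -2.6]
 [-1.1  2.4]
 [-1.2 -2. ]]
a4 [ 0.57702205 -0.18697582  0.0135    ] len 0.1292269362995311 ang -1.8583688913376593
a3 [ 0.57982506 -0.33964193  0.011     ] len 0.119834017711334 ang -1.7300147606306693
a2 [ 0.45584307 -0.34898091  0.0085    ] len 0.10518792054545631 ang -1.5993291411024009
```

```bash
cat >> h.py <<'E'
TX,TY,TYAW=0.6021,0.0747,-0.114
try:
    import json; TX,TY,TYAW=json.load(open("tray.json"))
except Exception: pass
def tw(x,y,z=0): # tray mm -> world m
    c,s=np.cos(TYAW),np.sin(TYAW); return np.array([TX+(c*x-s*y)/1e3,TY+(s*x+c*y)/1e3,z/1e3])
def wt(p):
    c,s=np.cos(TYAW),np.sin(TYAW); d=(np.asarray(p)[:2]-[TX,TY])*1e3; return np.array([c*d[0]+s*d[1],-s*d[0]+c*d[1],p[2]*1e3])
def hand(th): return tw(0,115-238*np.cos(th)+3*np.sin(th),75+238*np.sin(th)+3*np.cos(th))
def todo(p,phi,verb=True):
    "turn about tool z, then shift in tool axes (cm) after that turn, tool down"
    s=read_state(); M=R.from_rotvec(s["tcp_rot"]).as_matrix(); ph=np.arctan2(M[1,0],M[0,0])
    G=R.from_matrix(np.array([[np.cos(phi),np.sin(phi),0],[np.sin(phi),-np.cos(phi),0],[0,0,-1]]).T.T)
    rv=(R.from_matrix(M).inv()*G).as_rotvec()
    d=G.inv().apply(np.asarray(p)-s["tool_pos"])*100
    print("turn",np.round(rv,3),"shift cm",np.round(d,2),"len",round(float(np.linalg.norm(d)),1),"phi",round(ph,3),"q6",round(s["q"][5],2),"t",round(s["time"],1),"F",np.round(s["wrist_force"],1))
    return d
E
python3 - <<'E'
from h import *
h=hand(0);print(h)
for k in (0,np.pi): todo(h+[0,0,.06],TYAW+k)
E
```

```text
[ 0.58810835 -0.04750161  0.078     ]
turn [-0.002  0.     0.478] shift cm [ 27.96 -61.85   9.21] len 68.5 phi 0.364 q6 -0.04 t 0.1 F [-0.2 -0.3 -0.3]
turn [-1.000e-03 -3.000e-03 -2.664e+00] shift cm [-27.96  61.85   9.21] len 68.5 phi 0.364 q6 -0.04 t 0.1 F [-0.2 -0.3 -0.3]
```

```bash
python3 -m crank '[[[0,0,0,0,0,0.12],[0,0,0,0,0,0.12],[0,0,0,0,0,0.12],[0,0,0,0,0,0.118],[1.4,-3.1,0,0,0,0],[1.4,-3.1,0,0,0,0],[1.4,-3.1,0,0,0,0],[1.4,-3.1,0,0,0,0]]]' 2.8 60
python3 -m crank '[[[1.4,-3.1,0,0,0,0],[1.4,-3.1,0,0,0,0],[1.4,-3.1,0,0,0,0],[1.4,-3.1,0,0,0,0],[1.4,-3.1,0,0,0,0],[1.4,-3.1,0,0,0,0],[1.4,-3.1,0,0,0,0],[1.4,-3.1,0,0,0,0]]]'
python3 -m crank '[[[1.4,-3.1,0,0,0,0],[1.4,-3.1,0,0,0,0],[1.4,-3.1,0,0,0,0],[1.4,-3.1,0,0,0,0],[1.4,-3.1,0,0,0,0],[1.4,-3.1,0,0,0,0],[1.4,-3.1,0,0,0,0],[0,0,0,0,0,0]]]'
python3 - <<'E'
from h import *
todo(hand(0)+[0,0,.06],TYAW)
m=camera_model("wrist");im=read_camera("wrist");cv2.imwrite("pics/w1.png",im)
print(m["R"],m["t"],m["camera_matrix"][0,0])
for n,p in (("hand",hand(0)),("ms",tw(-75,-100,38)),("ml",tw(75,-100,38)),("cn",tw(-122,-85,80)),("cf",tw(122,-85,80))): print(n,proj("wrist",p,m))
E
```

```text
time: 0.77
tool_pos: [0.3101, -0.5125, 0.2304]
tcp_rot: [-3.135, 0.181, 0.001]
wrist_force: [0.7, -0.9, 0.1]
width: 0.328
grip_force: 0.0
time: 1.43
tool_pos: [0.4497, -0.2786, 0.2309]
tcp_rot: [-3.136, 0.18, 0.001]
wrist_force: [0.3, 0.3, 0.7]
width: 0.329
grip_force: 0.0
time: 2.1
tool_pos: [0.5737, -0.071, 0.2308]
tcp_rot: [-3.134, 0.172, -0.001]
wrist_force: [1.1, -0.3, -0.1]
width: 0.327
grip_force: 0.0
turn [-0.003 -0.001  0.004] shift cm [ 1.17 -2.5   9.28] len 9.7 phi -0.11 q6 1.51 t 2.1 F [ 1.1 -0.3 -0.1]
[[-0.10885651 -0.99405369 -0.00274449]
 [-0.94280029  0.10236796  0.31725135]
 [-0.31508392  0.03712238 -0.94833752]] [-0.00734531  0.50771388  0.56189917] 351.7877799546224
hand [291.96037861 170.88143406]
ms [274.24599138 232.7982665 ]
ml [268.09247371  78.55616187]
cn [254.85303464 295.26967074]
cf [236.97145991  10.19798875]
```

View pics/w1.png

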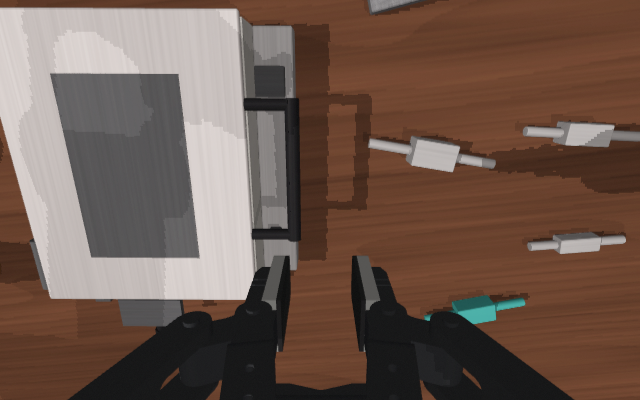

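The wrist view shows the handle bar at (294,169), predicted (292,171), and the large mark at (270,80), predicted (268,79). I'll refit the tray pose with these.

```bash
python3 - <<'E'
from h import *
from scipy.optimize import least_squares
m=camera_model("wrist")
obs=[((-50,-123,78),(294.5,235)),((50,-123,78),(293.3,104)),((75,-100,38),(270,80)),((122,-85,80),(239,10)),((-122,-85,80),(253.5,299)),((0,-123,78),(294,169.5))]
import h
def f(p):
    h.TX,h.TY,h.TYAW=p[:3]
    return np.concatenate([proj("wrist",h.tw(*((a[0]*p[3],)+a[1:] if i<2 else a)),m)-b for i,(a,b) in enumerate(obs)])
r=least_squares(f,[.602,.0747,-.114,1.06],loss='soft_l1');print(r.x,np.round(f(r.x),1))
h.TX,h.TY,h.TYAW=r.x[:3]
print(h.hand(0))
E
```

```text
[ 0.60015478  0.07095635 -0.12357253  1.14271327] [-0.6 -1.1 -0.7 -0.7  0.1 -0.1  1.1  1.7  1.4 -2.7 -0.7  3.1]
[ 0.58499401 -0.05110573  0.078     ]
```

```bash
echo '[0.601,0.0720,-0.119]' > tray.json; python3 - <<'E'
from h import *
todo(hand(0)-[0,0,.019],TYAW)
E
```

```text
turn [-0.001  0.001  0.009] shift cm [ 1.12 -2.47 17.17] len 17.4 phi -0.11 q6 1.51 t 2.1 F [-1.7 -0.9  0.4]
```

```bash
python3 -m crank '[[[0.6,-1.25,0,0,0,0.009],[0.5,-1.2,0,0,0,0],[0,0,3,0,0,0],[0,0,3,0,0,0],[0,0,3,0,0,0],[0,0,3,0,0,0],[0,0,2.6,0,0,0],[0,0,2.6,0,0,0]]]'
python3 -m crank '[[[0,0,0,0,0,0],[0,0,0,0,0,0],[0,0,0,0,0,0],[0,0,0,0,0,0],[0,0,0,0,0,0]]]' 0 60
python3 - <<'E'
from h import *
s=read_state();print(wt(s["tool_pos"]),s["width"]*85.4,s["grip_force"],s["wrist_force"])
p=0
for th in np.linspace(0,1.56,17):
    a=wt(hand(th)); 
    if th>0: print(round(th,3),np.round(-(a-p)[1]/10,2),np.round(-(a-p)[2]/10,2))
    p=a
E
```

```text
time: 2.82
tool_pos: [0.5846, -0.0536, 0.0576]
tcp_rot: [3.135, -0.195, -0.001]
wrist_force: [0.7, -0.3, 0.1]
width: 0.33
grip_force: 0.0
time: 3.23
tool_pos: [0.5819, -0.0473, 0.0577]
tcp_rot: [-3.127, 0.196, 0.013]
wrist_force: [-2.6, 20.9, -2.8]
width: 0.123
grip_force: 58.3
[  -4.84849984 -120.73856356   57.67847683] 10.524068298010908 58.2800030708313 [-2.60290639 20.94011662 -2.79436842]
0.098 -0.14 -2.32
0.195 -0.37 -2.29
0.292 -0.59 -2.24
0.39 -0.8 -2.18
0.488 -1.01 -2.09
0.585 -1.21 -1.98
0.682 -1.4 -1.85
0.78 -1.57 -1.71
0.878 -1.73 -1.55
0.975 -1.87 -1.37
1.072 -2.0 -1.18
1.17 -2.1 -0.98
1.268 -2.19 -0.77
1.365 -2.25 -0.56
1.463 -2.3 -0.33
1.56 -2.32 -0.11
```

```bash
echo '[0.602,0.0750,-0.116]' > tray.json
python3 -m crank '[[[0,-0.35,0,0,0,0],[0,-0.14,-2.32,0,0,0],[0,-0.37,-2.29,0,0,0],[0,-0.59,-2.24,0,0,0],[0,-0.8,-2.18,0,0,0],[0,-1.01,-2.09,0,0,0],[0,-1.21,-1.98,0,0,0],[0,-1.4,-1.85,0,0,0]]]'
python3 -m crank '[[[0,-1.57,-1.71,0,0,0],[0,-1.73,-1.55,0,0,0],[0,-1.87,-1.37,0,0,0],[0,-2.0,-1.18,0,0,0]]]'
python3 - <<'E'
from h import *
s=read_state();p=wt(s["tool_pos"]);print(p,"theta",np.arctan2(p[2]+19-75,115-p[1]),"r",np.hypot(p[2]+19-75,115-p[1]))
E
```

```text
time: 3.9
tool_pos: [0.5884, 0.0106, 0.2053]
tcp_rot: [-3.127, 0.193, 0.016]
wrist_force: [2.7, 19.1, -21.4]
width: 0.115
grip_force: 58.4
time: 4.23
tool_pos: [0.5963, 0.0789, 0.2622]
tcp_rot: [-3.134, 0.193, 0.021]
wrist_force: [-3.3, 8.8, -20.5]
width: 0.117
grip_force: 58.1
[ -6.13083916   3.25682022 262.17602292] theta 1.07413172926766 r 234.51032100122302
```

```bash

python3 -m crank '[[[0,-2.1,-0.98,0,0,0],[0,-2.19,-0.77,0,0,0],[0,-2.25,-0.56,0,0,0],[0,-2.3,-0.33,0,0,0],[0,-2.32,-0.11,0,0,0],[0,0,0,0,0,0]]]'
python3 - <<'E'
from h import *
s=read_state();p=wt(s["tool_pos"]);print(p,"theta",np.arctan2(p[2]+19-75,115-p[1]),"r",np.hypot(p[2]+19-75,115-p[1]))
E
```

```text
time: 4.73
tool_pos: [0.6093, 0.1903, 0.292]
tcp_rot: [3.135, -0.189, -0.023]
wrist_force: [-14.1, -0.1, -2.1]
width: 0.118
grip_force: 59.3
[ -6.08903551 115.37767643 291.95594108] theta 1.5723969480862934 r 235.95624333884058
```

```bash

python3 -m crank '[[[0,0,0,0,0,0],[0,0,0,0,0,0],[0,0,0,0,0,0],[0,0,-2,0,0,0],[0,0,-3,0,0,0],[0,0,0,0,0,0]]]' 2.8 60
python3 - <<'E'
from h import *
todo(tw(-166,30,140),TYAW)
s=read_state();print(wt(s["tool_pos"]))
E
```

```text
time: 5.23
tool_pos: [0.6179, 0.1869, 0.3522]
tcp_rot: [-3.132, 0.195, -0.017]
wrist_force: [0.3, 0.2, 2.2]
width: 0.329
grip_force: 0.0
turn [-0.004 -0.011 -0.009] shift cm [-16.89   8.3   21.22] len 28.4 phi -0.125 q6 1.95 t 5.2 F [0.3 0.2 2.2]
[  2.88771386 113.01301419 352.16908724]
```

```bash

python3 -m crank '[[[-2.8,1.4,0,0,0,-0.009],[-2.8,1.4,0,0,0,0],[-2.8,1.4,2,0,0,0],[-2.8,1.4,3,0,0,0],[-2.8,1.4,3.5,0,0,0],[-2.8,1.3,3.5,0,0,0],[0,0,3.5,0,0,0],[0,0,0,0,0,0]]]'
python3 - <<'E'
from h import *
todo(tw(-166,30,27),TYAW)
m=camera_model("wrist");im=read_camera("wrist");cv2.imwrite("pics/w2.png",im)
for n,p in (("pin",tw(-166,30,45)),("pin0",tw(-140,30,45)),("pin1",tw(-185,30,45)),("clip1R",tw(-75,-32,61)),("clip1L",tw(-75,32,61)),("ms",tw(-75,-100,38)),("corner",tw(-122,-85,70))): print(n,proj("wrist",p,m).round(1))
E
```

```text
time: 5.9
tool_pos: [0.4407, 0.1248, 0.1922]
tcp_rot: [3.133, -0.181, -0.015]
wrist_force: [-0.8, -0.6, -1.3]
width: 0.33
grip_force: 0.0
turn [0.003 0.009 0.   ] shift cm [-0.    0.08 16.52] len 16.5 phi -0.116 q6 1.91 t 5.9 F [-0.8 -0.6 -1.3]
pin [320.9 184.4]
pin0 [321.  154.1]
pin1 [320.9 205.4]
clip1R [407.1  69.4]
clip1L [318.5  69.3]
ms [486.7  70.4]
corner [476.1 136.8]
```

View pics/w2.png

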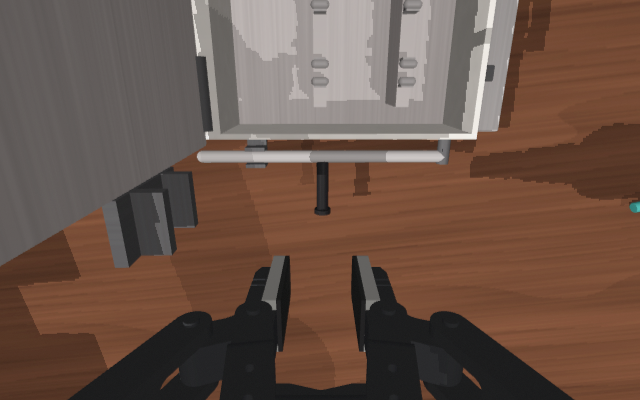

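The pin's tip is at (322,210), within 4 px of the prediction. The clip1 noses have their middles at (320,72) and (408,72), so the tray is about 2 mm nearer than fitted.

```bash
echo '[0.600,0.0745,-0.116]' > tray.json
python3 -m crank '[[[-0.2,0.1,2.5,0,0,0],[0,0,2.8,0,0,0],[0,0,2.8,0,0,0],[0,0,2.8,0,0,0],[0,0,2.8,0,0,0],[0,0,2.7,0,0,0],[0,0,0,0,0,0]]]'
python3 -m crank '[[[0,0,0,0,0,0],[0,0,0,0,0,0],[0,0,0,0,0,0],[0,0,0,0,0,0]]]' 0 50
python3 - <<'E'
from h import *
s=read_state();print(wt(s["tool_pos"]),s["width"]*85.4,s["wrist_force"])
a=np.linspace(0,.66,7);y=100*np.cos(a);z=100*np.sin(a);print(-np.diff(y)/10,-np.diff(z)/10)
E
```

```text
time: 6.53
tool_pos: [0.4437, 0.1257, 0.0323]
tcp_rot: [3.135, -0.18, -0.007]
wrist_force: [-1.9, -0.3, -0.6]
width: 0.328
grip_force: 0.0
time: 6.87
tool_pos: [0.4454, 0.1226, 0.0363]
tcp_rot: [3.13, -0.174, 0.002]
wrist_force: [-0.7, -16.4, -2.0]
width: 0.09
grip_force: 48.7
[-159.16482133   29.92772061   36.32992533] 7.658086016092588 [ -0.72882137 -16.40867486  -1.98033007]
[0.06043902 0.18058649 0.29855106 0.4129068  0.52227141 0.62532291] [-1.09778301 -1.08451322 -1.05813405 -1.01896437 -0.96747764 -0.90429623]
```

```bash

python3 -m crank '[[[0,0.06,-1.1,0,0,0],[0,0.18,-1.08,0,0,0],[0,0.3,-1.06,0,0,0],[0,0.41,-1.02,0,0,0],[0,0.52,-0.97,0,0,0],[0,0.62,-0.9,0,0,0],[0,0,0,0,0,0],[0,0,0,0,0,0]]]'
python3 - <<'E'
from h import *
s=read_state();print(wt(s["tool_pos"]),s["width"]*85.4,s["wrist_force"])
m=camera_model("scene");im=read_camera("scene");cv2.imwrite("pics/s2.png",cv2.resize(im[90:270,300:480],(720,720)[:2],interpolation=cv2.INTER_CUBIC)[:600])
f=lambda a,r:tw(-140,-70+r*np.cos(a),45+r*np.sin(a))
for a in (.55,.66,.77): print(a,[( (proj("scene",f(a,r),m)-[300,90])*4).round() for r in (0,199)],"top",proj("top",f(a,199)))
E
```

```text
time: 7.53
tool_pos: [0.4426, 0.101, 0.0968]
tcp_rot: [3.129, -0.177, 0.004]
wrist_force: [3.3, -15.3, -14.4]
width: 0.091
grip_force: 49.5
[-159.3966262     8.12564247   96.75418572] 7.807444142510379 [  3.26256738 -15.33667236 -14.38169751]
0.55 [array([221., 373.]), array([487., 246.])] top [224.60502949 239.66102809]
0.66 [array([221., 373.]), array([472., 223.])] top [227.48657981 239.88384002]
0.77 [array([221., 373.]), array([455., 202.])] top [231.27241796 240.18809484]
```

View pics/s2.png

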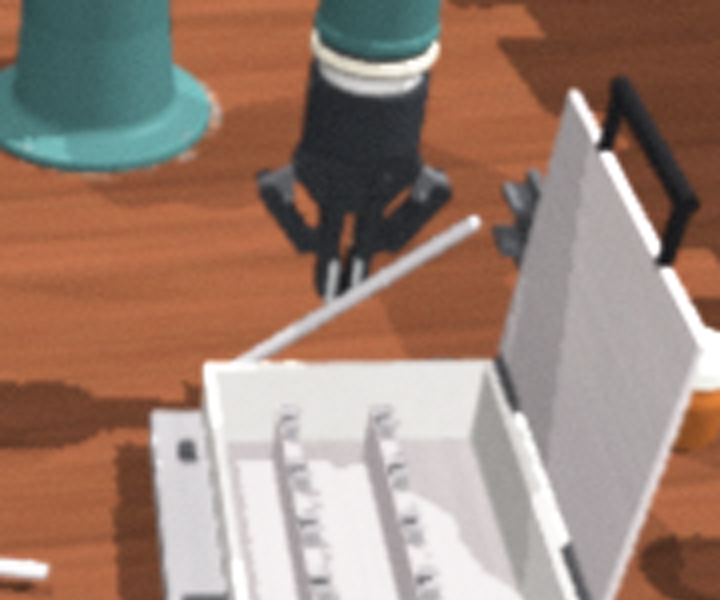

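The scene view shows the rod tip at crop (473,224). That matches the 0.66 rad prediction of (472,223). The cover is standing upright by itself. I'll release the pin and go back to the handle.

```bash

python3 -m crank '[[[0,0.15,0.12,0,0,0],[0,0,0,0,0,0],[0,0,0,0,0,0]]]' 2.6
python3 -m crank '[[[0,0,0,0,0,0],[0,0,-2,0,0,0],[0,0,-3,0,0,0],[0,0,-3,0,0,0],[0,0,-4,0,0,0],[0,0,-4,0,0,0],[0,0,-4,0,0,0],[0,0,0,0,0,0]]]'
python3 - <<'E'
from h import *
s=read_state()
im=read_camera("scene");cv2.imwrite("pics/s3.png",im); np.save("s3.npy",im)
c=cv2.cvtColor(cv2.resize(im[90:180,380:460],None,fx=4,fy=4,interpolation=cv2.INTER_CUBIC),cv2.COLOR_BGR2GRAY)
print(wt(s["tool_pos"]))
todo(hand(1.56)+[0,0,.05],TYAW)
m=camera_model("scene")
for th in (1.5,1.56,1.62): print(th,proj("scene",hand(th),m))
cv2.imwrite("pics/s3c.png",cv2.resize(im[90:240,320:500],(720,600),interpolation=cv2.INTER_CUBIC))
E
```

```text
time: 7.83
tool_pos: [0.4443, 0.1043, 0.0974]
tcp_rot: [-3.135, 0.18, -0.008]
wrist_force: [-0.6, -0.2, -0.6]
width: 0.305
grip_force: 0.0
time: 8.5
tool_pos: [0.4466, 0.1052, 0.3057]
tcp_rot: [-3.132, 0.178, -0.027]
wrist_force: [0.1, 0.1, 1.2]
width: 0.304
grip_force: 0.0
[-155.95471812   12.75655467  305.65078421]
turn [-0.004 -0.013  0.003] shift cm [ 15.72 -10.31  -6.12] len 19.8 phi -0.113 q6 1.86 t 8.6 F [ 0.1 -0.3  0.3]
1.5 [449.6728705 124.9842965]
1.56 [456.35599801 124.76098838]
1.62 [462.9398301  124.89016008]
```

View pics/s3c.png

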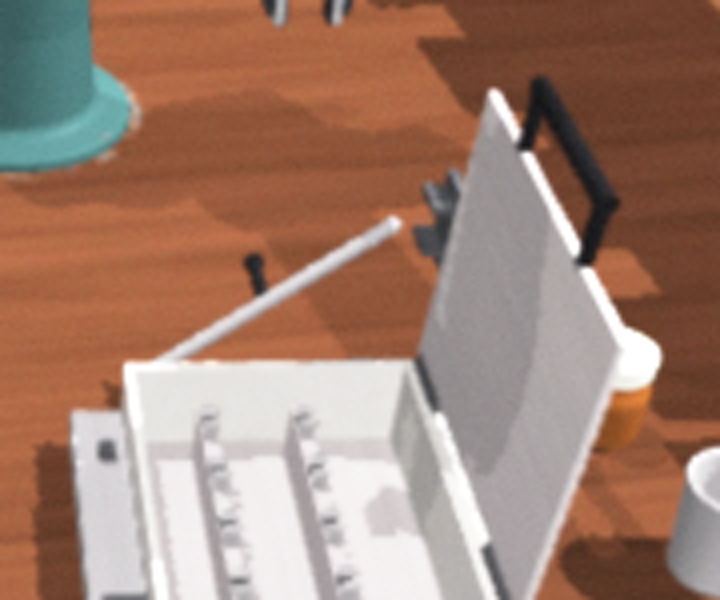

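The rod tip stays at crop (393,224), unmoved. The handle bar's middle is at full-image (464,126), so the cover is near 1.6 rad. I'll pinch it with wider open fingers.

```bash

python3 -m crank '[[[0,0,-3,0,0,0],[0,0,-3.1,0,0,0],[3.1,-2.2,0,0,0,0],[3.1,-2.2,0,0,0,0],[3.1,-2.2,0,0,0,0],[3.1,-2.2,0,0,0,0],[3.1,-2.2,0,0,0,0],[0,0,0,0,0,0]]]' 5
python3 - <<'E'
from h import *
s=read_state()
print(wt(s["tool_pos"]))
todo(hand(1.6)+[0,0,-.019],TYAW)
E
```

```text
time: 9.22
tool_pos: [0.6122, 0.1986, 0.3506]
tcp_rot: [-3.136, 0.177, 0.005]
wrist_force: [-0.7, 0.3, -1.8]
width: 0.58
grip_force: 0.0
[ -2.22652861 124.68811652 350.59716668]
turn [0.    0.003 0.003] shift cm [ 0.22 -0.03  5.68] len 5.7 phi -0.113 q6 1.96 t 9.2 F [-0.7  0.3 -1.8]
```

```bash

python3 -m crank '[[[0.1,0,1.9,0,0,0],[0,0,1.9,0,0,0],[0,0,1.9,0,0,0],[0,0,0,0,0,0]]]'
python3 -m crank '[[[0,0,0,0,0,0],[0,0,0,0,0,0],[0,0,0,0,0,0],[0,0,0,0,0,0],[0,0,0,0,0,0],[0,0,0,0,0,0]]]' 0 50
python3 - <<'E'
from h import *
s=read_state();p=wt(s["tool_pos"]);print(p,"theta",np.arctan2(p[2]+19-75,115-p[1])-.0126,s["width"]*85.4,s["wrist_force"],s["grip_force"])
p=0
for th in np.linspace(1.58,1.32,7):
    a=wt(hand(th)); 
    if th<1.58: print(round(th,3),np.round(-(a-p)[1]/10,2),np.round(-(a-p)[2]/10,2))
    p=a
E
```

```text
time: 9.55
tool_pos: [0.6063, 0.1949, 0.2925]
tcp_rot: [3.134, -0.178, -0.014]
wrist_force: [-0.3, -0.2, -1.6]
width: 0.587
grip_force: 0.0
time: 10.05
tool_pos: [0.6097, 0.1956, 0.3005]
tcp_rot: [-3.135, 0.179, -0.004]
wrist_force: [-0.6, 1.1, 4.8]
width: 0.111
grip_force: 49.1
[ -4.35617063 121.4349786  300.50539824] theta 1.5845086025971558 9.4370561125371 [-0.64110303  1.14077089  4.82857521] 49.06283676624298
1.537 1.03 -0.0
1.493 1.03 0.04
1.45 1.03 0.09
1.407 1.02 0.13
1.363 1.02 0.18
1.32 1.01 0.22
```

```bash

python3 -m crank '[[[0,1.03,0,0,0,0],[0,1.03,0.04,0,0,0],[0,1.03,0.09,0,0,0],[0,1.02,0.13,0,0,0],[0,0.6,0.1,0,0,0],[0,0,0,0,0,0],[0,0,0,0,0,0]]]'
cat > th.py <<'E'
from h import *
s=read_state();p=wt(s["tool_pos"]);print(p,"theta",np.arctan2(p[2]+19-75,115-p[1])-.0126,s["wrist_force"])
E
python3 th.py
python3 -m crank '[[[0,0.4,0.07,0,0,0],[0,0,0,0,0,0],[0,0,0,0,0,0]]]'
python3 th.py
python3 -m crank '[[[0,0.4,0.07,0,0,0],[0,0,0,0,0,0],[0,0,0,0,0,0]]]'
python3 th.py
```

```text
time: 10.63
tool_pos: [0.6042, 0.1477, 0.2961]
tcp_rot: [-3.136, 0.181, -0.003]
wrist_force: [-2.2, 0.1, 6.9]
width: 0.114
grip_force: 51.6
[ -4.30711059  73.23773013 296.09439337] theta 1.3859783321639032 [-2.21561526  0.06131924  6.88181603]
time: 10.88
tool_pos: [0.6038, 0.1443, 0.2954]
tcp_rot: [-3.136, 0.18, -0.003]
wrist_force: [-1.6, -0.2, 6.4]
width: 0.117
grip_force: 51.6
[ -4.30226815  69.72262004 295.4231826 ] theta 1.3712932611449986 [-1.55261668 -0.16778554  6.42559112]
time: 11.13
tool_pos: [0.6033, 0.14, 0.2942]
tcp_rot: [3.136, -0.18, 0.002]
wrist_force: [-1.0, -0.5, 5.0]
width: 0.118
grip_force: 52.1
[ -4.29416448  65.39385108 294.20616157] theta 1.352881949426347 [-0.95823171 -0.51406203  5.04355216]
```

```bash

for i in 1; do
python3 -m crank '[[[0,0.3,0.06,0,0,0],[0,0,0,0,0,0],[0,0,0,0,0,0]]]'; python3 th.py
python3 -m crank '[[[0,0.3,0.06,0,0,0],[0,0,0,0,0,0],[0,0,0,0,0,0]]]'; python3 th.py
python3 -m crank '[[[0,0.3,0.06,0,0,0],[0,0,0,0,0,0],[0,0,0,0,0,0]]]'; python3 th.py; done | grep theta
```

```text
[ -4.31060035  62.4516686  293.49718586] theta 1.340445696652651 [ 0.13700391 -1.44428293  5.5133447 ]
[ -4.31640369  59.57721092 292.85416702] theta 1.3283365894729537 [-1.33630612 -1.4897378   5.29798592]
[ -4.30109381  57.72406304 292.41548581] theta 1.3205078543896631 [-0.25623602  1.6473304   5.14499643]
```

```bash

python3 -m crank '[[[0,0.2,0.04,0,0,0],[0,0,0,0,0,0],[0,0,0,0,0,0]]]' >/dev/null; python3 th.py
python3 - <<'E'
from h import *
im=read_camera("scene");w=read_camera("top");
a=cv2.resize(im[100:200,350:450],(500,500),interpolation=cv2.INTER_CUBIC);b=cv2.resize(w[210:260,205:255],(300,300),interpolation=cv2.INTER_CUBIC)
c=np.zeros((500,800,3),np.uint8);c[:,:500]=a;c[:300,500:]=b;cv2.imwrite("pics/s4.png",c)
m=camera_model("scene")
th=1.325;y=115-96*np.cos(th)-5*np.sin(th);z=75+96*np.sin(th)-5*np.cos(th);print("slot",y,z,(proj("scene",tw(-140,y,z),m)-[350,100])*5)
y=-70+199*np.cos(.66);z=45+199*np.sin(.66);print("tip",y,z,(proj("scene",tw(-140,y,z),m)-[350,100])*5)
E
```

```text
[ -4.26702132  56.92026373 292.22849311] theta 1.3171155228401632 [0.09444412 4.1947966  6.38856849]
slot 86.7907164454593 166.89796690536477 [339.75115869 229.53289257]
tip 87.20845406797565 167.01025354271331 [340.57883134 229.34395075]
```

View pics/s4.png

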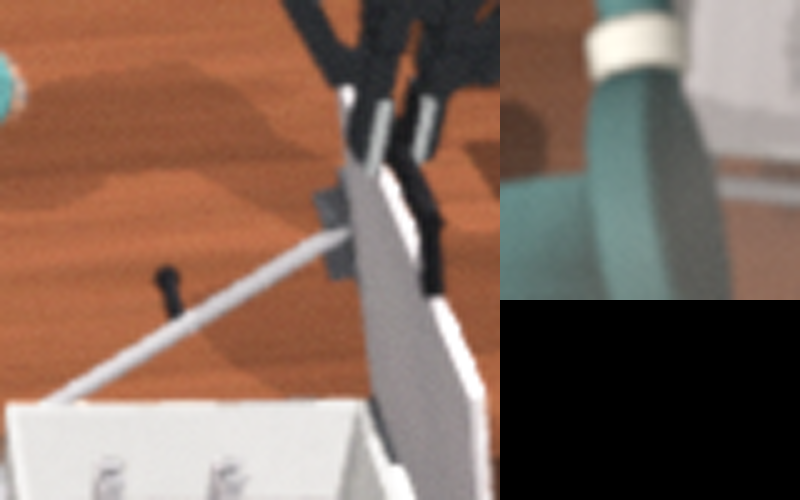

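The rod end sits at (345,232), in the middle of the ear, and the force is rising, so it is in contact. Releasing.

```bash

python3 -m crank '[[[0,0,0,0,0,0],[0,0,0,0,0,0],[0,0,0,0,0,0],[0,0,-2,0,0,0],[0,0,-3,0,0,0],[0,0,-3,0,0,0],[0,2,0,0,0,0],[0,3,0,0,0,0]]]' 3.2
python3 -m crank '[[[0,3,0,0,0,-0.1165],[0,0,0,0,0,-0.1165],[0,0,0,0,0,-0.1165],[0,0,0,0,0,-0.1165],[0,0,0,0,0,-0.1165],[0,0,0,0,0,-0.1165],[0,0,0,0,0,-0.1165],[0,0,0,0,0,-0.1165]]]'
python3 -m crank '[[[0,0,0,0,0,-0.1165],[0,0,0,0,0,-0.1165],[0,0,0,0,0,-0.1165],[0,0,0,0,0,-0.1165],[0,0,0,0,0,0]]]' 6
python3 - <<'E'
from h import *
s=read_state();print(wt(s["tool_pos"]))
m=camera_model("scene");im=read_camera("scene");cv2.imwrite("pics/s5.png",im)
# handle position by dark bar
for th in (1.1,1.25,1.29,1.33,1.37): print(th,proj("scene",hand(th),m).round(1))
sub=cv2.cvtColor(im,cv2.COLOR_BGR2GRAY)[80:170,380:500]
ys,xs=np.where(sub<45); print("dark",len(xs),xs.mean()+380,ys.mean()+80,xs.min()+380,xs.max()+380,ys.min()+80,ys.max()+80)
todo(np.array([.577,-.187,.2]),1.283)
E
```

```text
time: 12.9
tool_pos: [0.597, 0.0812, 0.3734]
tcp_rot: [-3.136, 0.174, -0.006]
wrist_force: [0.4, -0.6, -1.2]
width: 0.37
grip_force: 0.0
time: 13.57
tool_pos: [0.5921, 0.0497, 0.3701]
tcp_rot: [-2.879, -1.257, 0.003]
wrist_force: [0.2, -0.6, -0.4]
width: 0.374
grip_force: 0.0
time: 13.98
tool_pos: [0.5921, 0.0497, 0.3701]
tcp_rot: [-2.513, -1.884, 0.003]
wrist_force: [0.0, -0.2, -0.1]
width: 0.701
grip_force: 0.0
[ -4.96989412 -25.50076684 370.11696635]
1.1 [405.3 135.1]
1.25 [421.6 129.6]
1.29 [426.  128.5]
1.33 [430.5 127.5]
1.37 [435.  126.7]
dark 258 417.8565891472868 121.06589147286822 382 438 80 162
turn [-0.001  0.001 -0.002] shift cm [-23.14   5.27  17.02] len 29.2 phi 1.281 q6 0.33 t 14.0 F [-0.2 -0.3  0.8]
```

```bash

python3 -m crank '[[[-2.9,0.66,0.5,0,0,0],[-2.9,0.66,1,0,0,0],[-2.9,0.66,1,0,0,0],[-2.9,0.66,2,0,0,0],[-2.9,0.66,2.5,0,0,0],[-2.9,0.66,2.5,0,0,0],[-2.9,0.66,2.5,0,0,0],[-2.8,0.65,2.5,0,0,0]]]'
python3 -m crank '[[[0,0,2.5,0,0,0],[0,0,0,0,0,0]]]' | head -2
cat > arb.py <<'E'
from h import *
# find pale steel blobs in the wrist view -> world position, axis angle, length, width
def find(z,show=None,near=None):
    m=camera_model("wrist");im=read_camera("wrist")
    if show: cv2.imwrite(show,im)
    hsv=cv2.cvtColor(im,cv2.COLOR_BGR2HSV); mk=((hsv[...,1]<60)&(hsv[...,2]>95)).astype(np.uint8)
    n,l,st,ce=cv2.connectedComponentsWithStats(mk)
    for i in range(1,n):
        if 150<st[i,4]<8000:
            ys,xs=np.where(l==i); P=np.array([plane("wrist",(x,y),z,m)[:2] for x,y in zip(xs,ys)])
            c=P.mean(0)
            (cx,cy),(w,h),a=cv2.minAreaRect((P*1000).astype(np.float32))
            u=np.linalg.svd(P-c,full_matrices=False)[2][0]; t=(P-c)@u; v=(P-c)@[-u[1],u[0]]
            mid=c+u*(t.max()+t.min())/2; L=np.ptp(t)*1000
            if 80<L<160: print("px",ce[i].round(),"mid",mid.round(4),"ang",round(np.arctan2(u[1],u[0])%np.pi,3),"L",L.round(1),"W",(np.ptp(v)*1000).round(1),"area",len(t))
E
python3 - <<'E'
from arb import *
find(.0135,"pics/w3.png")
E
```

```text
time: 14.7
tool_pos: [0.577, -0.1879, 0.2248]
tcp_rot: [2.52, 1.876, -0.001]
wrist_force: [0.4, -0.2, -0.3]
width: 0.703
grip_force: 0.0
time: 14.87
tool_pos: [0.5732, -0.1867, 0.1942]
px [197.  13.] mid [ 0.5376 -0.0301] ang 2.934 L 159.2 W 28.9 area 3796
px [498. 116.] mid [ 0.7381 -0.1808] ang 1.703 L 106.8 W 45.0 area 5576
px [325. 171.] mid [ 0.5758 -0.1855] ang 1.295 L 132.7 W 27.1 area 2400
px [368. 303.] mid [ 0.5794 -0.3369] ang 1.42 L 122.2 W 22.4 area 1423
px [263. 340.] mid [ 0.4558 -0.3486] ang 1.53 L 99.0 W 22.1 area 875
```

View pics/w3.png

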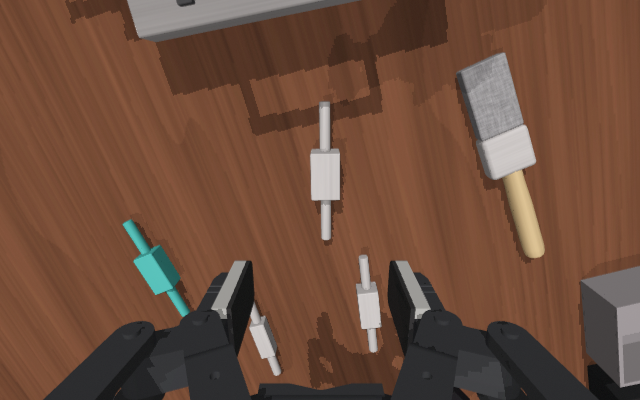

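The wrist view shows arbor4 in the middle at (325,171), 133 × 27 mm. Arbor3 is at (368,303), 122 × 22 mm, and arbor2 at (263,340) is partly hidden. I'll grasp arbor4 now.

```bash
python3 - <<'E'
from h import *
todo(np.array([.576,-.1855,.006]),1.295); print(read_state()["tool_pos"])
E
```

```text
turn [-0.008 -0.001 -0.016] shift cm [ 0.1   0.11 19.11] len 19.1 phi 1.279 q6 -0.06 t 14.9 F [-0.4  0.6  0.2]
[ 0.57469752 -0.18612676  0.19714769]
```

```bash

python3 -m crank '[[[0.1,0.1,2.8,0,0,-0.016],[0,0,2.8,0,0,0],[0,0,2.8,0,0,0],[0,0,2.8,0,0,0],[0,0,2.8,0,0,0],[0,0,2.5,0,0,0],[0,0,2.2,0,0,0],[0,0,0.4,0,0,0]]]' 5
python3 -m crank '[[[0,0,0,0,0,0],[0,0,0,0,0,0],[0,0,0,0,0,0],[0,0,0,0,0,0],[0,0,0,0,0,0],[0,0,0,0,0,0]]]' 0 70
python3 - <<'E'
from h import *
s=read_state();print(s["tool_pos"],s["width"]*85.4)
E
```

```text
time: 15.58
tool_pos: [0.5774, -0.1839, 0.0079]
tcp_rot: [-2.498, -1.898, 0.004]
wrist_force: [-0.8, 0.0, -0.0]
width: 0.585
grip_force: 0.0
time: 16.08
tool_pos: [0.5806, -0.186, 0.0123]
tcp_rot: [2.499, 1.899, 0.004]
wrist_force: [-0.4, 0.6, 6.5]
width: 0.296
grip_force: 71.7
[ 0.58061894 -0.18600228  0.01227476] 25.264439700798786
```

```bash

python3 -m crank '[[[0,0,-2.5,0,0,0],[0,0,-2.8,0,0,0],[0,0,-2.8,0,0,0],[0,0,-2.8,0,0,0],[0,0,-2.8,0,0,0],[0,0,0,0,0,0],[0,0,0,0,0,0]]]'
python3 - <<'E'
from h import *
todo(tw(75,0,140),TYAW+np.pi/2); print(read_state()["tool_pos"])
E
```

```text
time: 16.67
tool_pos: [0.5804, -0.1864, 0.1495]
tcp_rot: [2.498, 1.898, 0.004]
wrist_force: [-0.8, 0.5, -2.6]
width: 0.293
grip_force: 70.9
turn [ 0.005  0.001 -0.155] shift cm [26.14  6.43  0.95] len 26.9 phi 1.3 q6 -0.08 t 16.7 F [-0.8  0.5 -2.6]
[ 0.58037905 -0.18635261  0.14950131]
```

```bash

python3 -m crank '[[[0,0,0,0,0,-0.078],[0,0,0,0,0,-0.077],[3.2,0.8,0,0,0,0],[3.2,0.8,0,0,0,0],[3.2,0.8,0,0,0,0],[3.2,0.8,0,0,0,0],[3.2,0.8,0,0,0,0],[3.2,0.8,0,0,0,0]]]' |head -2
python3 -m crank '[[[3.2,0.8,0,0,0,0],[3,0.8,0,0,0,0],[0,0,0,0,0,0],[0,0,0,0,0,0],[0,0,0,0,0,0]]]'
python3 - <<'E'
from h import *
todo(tw(75,0,75),TYAW+np.pi/2); print(wt(read_state()["tool_pos"]))
m=camera_model("wrist");im=read_camera("wrist");cv2.imwrite("pics/w4.png",im)
for n,y in (("R",-32),("L",32)):
  for k in range(4): print(n,k+1,proj("wrist",tw(-75+50*k,y,61),m).round(1))
E
```

```text
time: 17.33
tool_pos: [0.6472, 0.0009, 0.1439]
time: 17.75
tool_pos: [0.6702, 0.059, 0.1445]
tcp_rot: [-2.344, -2.088, 0.006]
wrist_force: [-0.2, 0.1, -2.1]
width: 0.295
grip_force: 70.8
turn [-0.004  0.001  0.001] shift cm [0.73 0.35 6.95] len 7.0 phi 1.456 q6 0.17 t 17.8 F [-0.2  0.1 -2.1]
[ 71.47536647  -7.27691052 144.4818144 ]
R 1 [112.2 244. ]
R 2 [183.3 244.2]
R 3 [254.4 244.5]
R 4 [325.7 244.7]
L 1 [ 93.7 153.7]
L 2 [171.1 153.9]
L 3 [248.6 154.1]
L 4 [326.3 154.2]
```

View pics/w4.png

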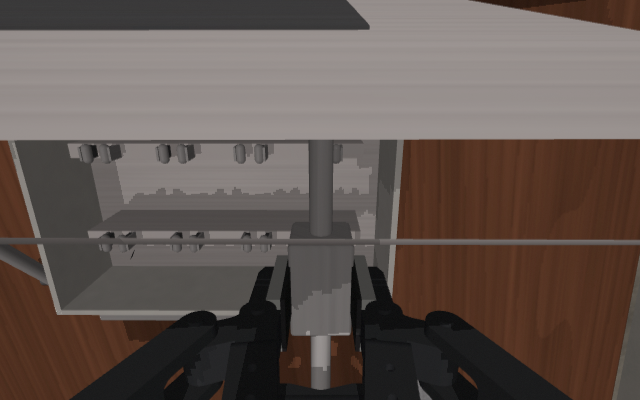

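```bash
python3 - <<'E'
from h import *
m=camera_model("wrist");print("cam tray",wt(-m["R"].T@m["t"]))
th=1.32
P=lambda x,r,n=0:tw(x,115-r*np.cos(th)+n*np.sin(th),75+r*np.sin(th)+n*np.cos(th))
for r in (0,60,120,150,170,200,238): print(r,wt(P(0,r))[1:].round(),proj("wrist",P(0,r),m).round())
s=read_state();print(s["q"].round(2),s["wrist_force"])
print("scene handle",[ (th,proj("scene",hand(th)).round(1)) for th in (1.29,1.33)])
im=read_camera("scene");cv2.imwrite("pics/s6.png",cv2.resize(im[60:240,310:500],(760,600)[:2],interpolation=cv2.INTER_CUBIC))
E
```

```text
cam tray [ 72.39682548  74.26999728 285.83360876]
0 [115.  75.] [186.   3.]
60 [100. 133.] [136.  14.]
120 [ 85. 191.] [27. 37.]
150 [ 78. 220.] [-94.  62.]
170 [ 73. 240.] [-251.   96.]
200 [ 65. 269.] [-999.  255.]
238 [ 56. 306.] [2345. -455.]
[ 0.05  0.32  1.69 -0.    1.13  0.17] [ 0.06011469  0.6672619  -2.09329432]
scene handle [(1.29, array([426. , 128.5])), (1.33, array([430.5, 127.5]))]
```

View pics/s6.png

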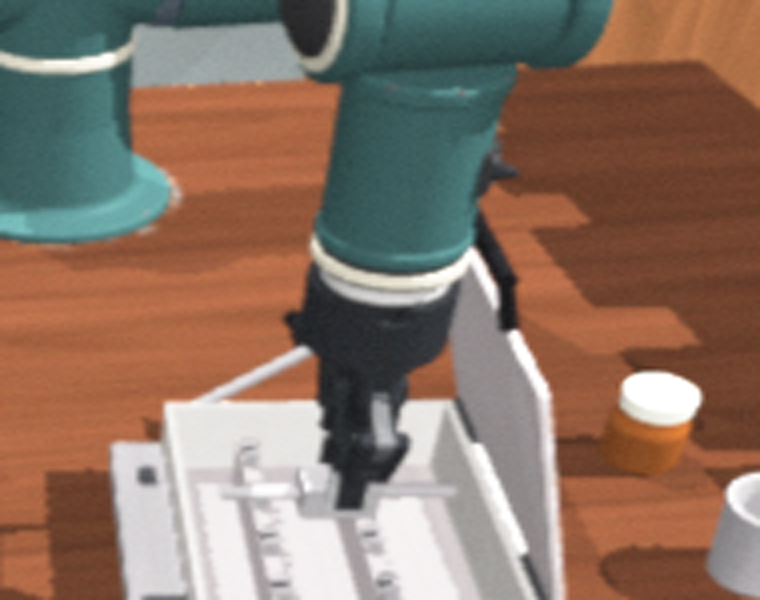

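The scene crop shows the wrist's upper housing near (300-600, 0-70), overhanging the cover's handle at (500,270). I need the clearance before pressing down.

```bash
python3 - <<'E'
from h import *
s=read_state();p=s["tool_pos"];M=R.from_rotvec(s["tcp_rot"]).as_matrix()
for h in range(100,400,25): print(h,((proj("scene",p-M[:,2]*h/1e3)-[310,60])*[4,600/180]).round(),end=" ")
print()
for h in (250,275,300,325):
  for d in (40,60,80,100,120): print(h,d,((proj("scene",p+M[:,0]*d/1e3-M[:,2]*h/1e3)-[310,60])*[4,600/180]).round(),end=" ")
  print()
print(((proj("scene",hand(1.32))-[310,60])*[4,600/180]).round())
E
```

```text
100 [362. 372.] 125 [368. 339.] 150 [375. 305.] 175 [382. 270.] 200 [390. 234.] 225 [398. 196.] 250 [406. 156.] 275 [414. 114.] 300 [423.  71.] 325 [433.  25.] 350 [442. -22.] 375 [453. -72.] 
250 40 [492. 155.] 250 60 [534. 155.] 250 80 [577. 155.] 250 100 [620. 155.] 250 120 [662. 155.] 
275 40 [502. 114.] 275 60 [546. 114.] 275 80 [589. 114.] 275 100 [633. 113.] 275 120 [676. 113.] 
300 40 [513.  70.] 300 60 [558.  70.] 300 80 [602.  70.] 300 100 [647.  70.] 300 120 [691.  70.] 
325 40 [524.  25.] 325 60 [570.  25.] 325 80 [616.  25.] 325 100 [661.  25.] 325 120 [706.  25.] 
[478. 226.]
```

```bash
python3 - <<'E'
from h import *
m=camera_model("wrist");t=wt(read_state()["tool_pos"]);print(t)
g=lambda x,y,z:proj("wrist",tw(*(t+[x,y,z])),m).round(1)
for o in (-4,0,4): print(o,"endface top",g(0,o+22,14.7),"bottom",g(0,o+22,-12.3),"near end top",g(0,o-22,14.7),"pin end",g(0,o+66,1.2))
im=cv2.imread("pics/w4.png",0); print(im[130:345:3,305].tolist())
todo(tw(75,1,68),TYAW+np.pi/2)
E
```

```text
[ 72.02047787  -8.11742831 145.54442091]
-4 endface top [319.8 253.9] bottom [320.1 227.6] near end top [319.9 344.4] pin end [319.9 137.7]
0 endface top [319.8 244.7] bottom [320.1 219.7] near end top [319.9 336.9] pin end [319.9 127.4]
4 endface top [319.8 235.4] bottom [320.1 211.7] near end top [319.9 329.2] pin end [319.9 116.9]
[149, 147, 148, 123, 79, 129, 129, 129, 129, 129, 130, 131, 127, 129, 129, 128, 128, 129, 130, 127, 125, 120, 101, 100, 99, 101, 99, 74, 74, 74, 75, 60, 59, 62, 61, 61, 68, 84, 69, 82, 83, 83, 82, 83, 83, 83, 83, 84, 84, 83, 83, 82, 82, 83, 83, 83, 83, 105, 105, 104, 103, 103, 104, 103, 103, 103, 104, 105, 104, 42, 41, 42]
turn [-0.003  0.001 -0.001] shift cm [0.91 0.3  7.75] len 7.8 phi 1.454 q6 0.17 t 17.9 F [ 0.1 -0.2 -2.2]
```

```bash

python3 -m crank '[[[0.4,0.15,0,0,0,0],[0.4,0.15,1,0,0,0],[0,0,1.5,0,0,0],[0,0,1.5,0,0,0],[0,0,1.5,0,0,0],[0,0,1.2,0,0,0],[0,0,0.6,0,0,0],[0,0,0,0,0,0]]]' - 90 >/dev/null
python3 -m crank '[[[0,0,0,0,0,0],[0,0,0,0,0,0],[0,0,0,0,0,0]]]'
python3 - <<'E'
from h import *
print(wt(read_state()["tool_pos"]))
todo(tw(75,0,54),TYAW+np.pi/2)
E
```

```text
time: 18.77
tool_pos: [0.6768, 0.067, 0.0755]
tcp_rot: [2.345, 2.088, 0.003]
wrist_force: [-0.1, -0.8, -1.2]
width: 0.286
grip_force: 94.1
[77.19561042  1.41493699 75.51141992]
turn [ 0.002 -0.     0.   ] shift cm [-0.14 -0.22  2.15] len 2.2 phi 1.455 q6 0.18 t 18.8 F [-0.1 -0.8 -1.2]
```

```bash

python3 -m crank '[[[-0.1,-0.2,0.4,0,0,0],[0,0,0.4,0,0,0],[0,0,0.2,0,0,0],[0,0,0,0,0,0],[0,0,0,0,0,0]]]'|grep -v rot
python3 -m crank '[[[0,0,0.3,0,0,0],[0,0,0.3,0,0,0],[0,0,0,0,0,0],[0,0,0,0,0,0]]]'|grep -v rot
python3 -m crank '[[[0,0,0.3,0,0,0],[0,0,0.2,0,0,0],[0,0,0,0,0,0],[0,0,0,0,0,0]]]'|grep -v rot
python3 - <<'E'
from h import *
print(wt(read_state()["tool_pos"]))
todo(tw(75,0,54),TYAW+np.pi/2)
E
```

```text
time: 19.18
tool_pos: [0.6743, 0.066, 0.0644]
wrist_force: [2.7, -0.5, -1.4]
width: 0.289
grip_force: 94.2
time: 19.52
tool_pos: [0.6745, 0.0662, 0.0593]
wrist_force: [-0.5, -0.6, 2.8]
width: 0.286
grip_force: 94.9
time: 19.85
tool_pos: [0.674, 0.0662, 0.0537]
wrist_force: [-0.0, -0.4, 6.1]
width: 0.286
grip_force: 95.3
[74.49007395  0.30898666 53.74484401]
turn [ 0.001 -0.    -0.   ] shift cm [-0.03  0.05 -0.03] len 0.1 phi 1.455 q6 0.18 t 19.9 F [-0.  -0.4  6.1]
```

```bash

python3 -m crank '[[[0,0,0.2,0,0,0],[0,0,0,0,0,0],[0,0,0,0,0,0]]]'|grep -v rot
python3 -m crank '[[[0,0,0.2,0,0,0],[0,0,0,0,0,0],[0,0,0,0,0,0]]]'|grep -v rot
python3 -m crank '[[[0,0,0.2,0,0,0],[0,0,0,0,0,0],[0,0,0,0,0,0]]]'|grep -v rot
```

```text
time: 20.1
tool_pos: [0.6741, 0.0662, 0.0537]
wrist_force: [-4.4, -0.3, 14.9]
width: 0.29
grip_force: 96.4
time: 20.35
tool_pos: [0.6741, 0.0662, 0.0535]
wrist_force: [-9.2, -0.6, 23.6]
width: 0.284
grip_force: 97.5
time: 20.6
tool_pos: [0.6742, 0.0662, 0.0534]
wrist_force: [-13.5, -0.9, 32.5]
width: 0.285
grip_force: 98.6
```

Arbor4 reached a firm stop at axis 55 mm, so it is fully home. I'll release it and go to arbor3.

```bash

python3 -m crank '[[[0,0,-0.3,0,0,0],[0,0,-0.3,0,0,0],[0,0,0,0,0,0],[0,0,0,0,0,0]]]'|grep force
python3 -m crank '[[[0,0,0,0,0,0],[0,0,0,0,0,0],[0,0,0,0,0,0],[0,0,0,0,0,0],[0,0,-1,0,0,0],[0,0,-2.5,0,0,0],[0,0,-2.8,0,0,0],[0,0,-2.8,0,0,0]]]' 4.2
python3 -m crank '[[[-1,0,-2.8,0,0,0],[-2,0,-2,0,0,0],[-3.5,0,0,0,0,0],[-3.5,0,0,0,0,0],[0,0,0,0,0,0],[0,0,0,0,0,0]]]' 5
python3 - <<'E'
from h import *
print(wt(read_state()["tool_pos"]))
todo(np.array([.579,-.3369,.2]),1.42)
E
```

```text
wrist_force: [-0.8, 0.7, 8.1]
grip_force: 95.3
time: 21.6
tool_pos: [0.6729, 0.0661, 0.1448]
tcp_rot: [-2.346, -2.088, 0.002]
wrist_force: [0.3, -0.1, 0.1]
width: 0.49
grip_force: 0.0
time: 22.1
tool_pos: [0.6619, -0.035, 0.193]
tcp_rot: [2.35, 2.085, 0.001]
wrist_force: [0.8, 0.2, 0.1]
width: 0.585
grip_force: 0.0
[  74.16693788 -101.62531638  192.97873563]
turn [ 0.001 -0.     0.032] shift cm [-31.09  -3.66  -0.7 ] len 31.3 phi 1.452 q6 0.03 t 22.1 F [0.8 0.2 0.1]
```

```bash

python3 -m crank '[[[-3.5,-0.41,0,0,0,0.032],[-3.5,-0.41,0,0,0,0],[-3.5,-0.41,0,0,0,0],[-3.5,-0.41,0,0,0,0],[-3.5,-0.41,0,0,0,0],[-3.5,-0.41,0,0,0,0],[-3.5,-0.41,0,0,0,0],[-3.5,-0.41,0,0,0,0]]]'>/dev/null
python3 -m crank '[[[-3.1,-0.38,0,0,0,0],[0,0,0,0,0,0],[0,0,0,0,0,0],[0,0,0,0,0,0]]]'|head -2
python3 - <<'E'
from arb import *
find(.011)
todo(np.array([.579,-.3369,.008]),1.42)
E
```

```text
time: 23.1
tool_pos: [0.5814, -0.3346, 0.1919]
px [318. 178.] mid [ 0.5789 -0.3392] ang 1.417 L 119.0 W 22.0 area 1916
px [192. 205.] mid [ 0.4546 -0.3476] ang 1.539 L 105.1 W 22.2 area 1417
px [610. 236.] mid [ 0.8581 -0.4404] ang 1.737 L 147.7 W 77.2 area 7072
turn [-0.    -0.001  0.004] shift cm [-0.31 -0.22 18.4 ] len 18.4 phi 1.424 q6 -0.41 t 23.1 F [-0.1 -0.1  1.2]
```

```bash

python3 -m crank '[[[-1.29,-0.18,2,0,0,0],[0,0,2.7,0,0,0],[0,0,2.7,0,0,0],[0,0,2.7,0,0,0],[0,0,2.7,0,0,0],[0,0,2.7,0,0,0],[0,0,2.2,0,0,0],[0,0,0.7,0,0,0]]]' 4.5 >/dev/null
python3 -m crank '[[[0,0,0,0,0,0],[0,0,0,0,0,0],[0,0,0,0,0,0]]]'
```

```text
time: 24.07
tool_pos: [0.5792, -0.3485, 0.0103]
tcp_rot: [2.376, 2.05, 0.002]
wrist_force: [0.5, 0.7, -0.1]
width: 0.53
grip_force: 0.0
```

```bash

python3 -m crank '[[[0,0,0.4,0,0,0],[0,0,0,0,0,0]]]' >/dev/null
python3 -m crank '[[[0,0,0,0,0,0],[0,0,0,0,0,0],[0,0,0,0,0,0],[0,0,0,0,0,0],[0,0,0,0,0,0],[0,0,0,0,0,0]]]' 0 90
python3 -m crank '[[[0,0,-2.5,0,0,0],[0,0,-2.8,0,0,0],[0,0,-2.8,0,0,0],[0,0,-2.8,0,0,0],[0,0,-2.8,0,0,0],[0,0,0,0,0,0],[0,0,0,0,0,0]]]'
python3 - <<'E'
from h import *
todo(tw(25,-8,145),TYAW+np.pi/2); print(read_state()["tool_pos"])
E
```

```text
time: 24.73
tool_pos: [0.5779, -0.3487, 0.0052]
tcp_rot: [2.379, 2.05, 0.0]
wrist_force: [-0.9, 0.4, 6.2]
width: 0.234
grip_force: 91.2
time: 25.32
tool_pos: [0.5786, -0.349, 0.1431]
tcp_rot: [2.377, 2.048, 0.002]
wrist_force: [0.7, -0.1, -2.7]
width: 0.229
grip_force: 90.3
turn [ 0.004  0.002 -0.032] shift cm [41.52 -0.27 -0.19] len 41.5 phi 1.423 q6 -0.43 t 25.3 F [ 0.7 -0.1 -2.7]
[ 0.57856946 -0.3490278   0.14306792]
```

```bash

python3 -m crank '[[[3.4,0,0,0,0,-0.016],[3.4,0,0,0,0,-0.016],[3.4,0,0,0,0,0],[3.4,0,0,0,0,0],[3.4,0,0,0,0,0],[3.4,0,0,0,0,0],[3.4,0,0,0,0,0],[3.4,0,0,0,0,0]]]' >/dev/null
python3 -m crank '[[[3.4,0,0,0,0,0],[3.4,0,0,0,0,0],[3.4,0,0,0,0,0],[2.8,0,0,0,0,0],[0,0,0,0,0,0],[0,0,0,0,0,0],[0,0,0,0,0,0]]]'
python3 - <<'E'
from h import *
print(wt(read_state()["tool_pos"]));todo(tw(25,-9,64),TYAW+np.pi/2)
E
```

```text
time: 26.57
tool_pos: [0.624, 0.0506, 0.1387]
tcp_rot: [-2.344, -2.088, 0.006]
wrist_force: [-0.1, 0.3, -2.5]
width: 0.227
grip_force: 90.2
[ 26.58839223 -21.00097734 138.68149615]
turn [-0.004  0.001  0.001] shift cm [ 1.2  -0.16  7.47] len 7.6 phi 1.456 q6 0.16 t 26.6 F [-0.1  0.3 -2.5]
```

```bash

python3 -m crank '[[[0.6,-0.08,0,0,0,0],[0.6,-0.08,1.2,0,0,0],[0,0,1.5,0,0,0],[0,0,1.5,0,0,0],[0,0,1.5,0,0,0],[0,0,1.2,0,0,0],[0,0,0.5,0,0,0],[0,0,0,0,0,0]]]' >/dev/null
python3 -m crank '[[[0,0,0,0,0,0],[0,0,0,0,0,0],[0,0,0,0,0,0]]]'
python3 - <<'E'
from h import *
print(wt(read_state()["tool_pos"]));todo(tw(25,-9.3,49),TYAW+np.pi/2)
E
```

```text
time: 27.48
tool_pos: [0.6265, 0.063, 0.0685]
tcp_rot: [2.346, 2.088, 0.003]
wrist_force: [0.2, -0.4, -2.0]
width: 0.228
grip_force: 90.2
[27.6166915  -8.34400419 68.45053193]
turn [ 0.002 -0.    -0.   ] shift cm [-0.1  -0.26  1.95] len 2.0 phi 1.455 q6 0.18 t 27.5 F [ 0.2 -0.4 -2. ]
```

```bash

python3 -m crank '[[[-0.1,-0.25,0.3,0,0,0],[0,0,0.3,0,0,0],[0,0,0.2,0,0,0],[0,0,0,0,0,0],[0,0,0,0,0,0]]]'|grep -v rot
python3 -m crank '[[[0,0,0.3,0,0,0],[0,0,0.3,0,0,0],[0,0,0,0,0,0],[0,0,0,0,0,0]]]'|grep -v rot
python3 -m crank '[[[0,0,0.3,0,0,0],[0,0,0.3,0,0,0],[0,0,0,0,0,0],[0,0,0,0,0,0]]]'|grep -v rot
python3 -m crank '[[[0,0,0.2,0,0,0],[0,0,0.1,0,0,0],[0,0,0,0,0,0],[0,0,0,0,0,0]]]'|grep -v rot
python3 - <<'E'
from h import *
print(wt(read_state()["tool_pos"]))
todo(tw(25,-9,49),TYAW+np.pi/2)
E
```

```text
time: 27.9
tool_pos: [0.6237, 0.0623, 0.0598]
wrist_force: [1.3, -1.3, 0.2]
width: 0.235
grip_force: 90.6
time: 28.23
tool_pos: [0.6237, 0.0625, 0.0542]
wrist_force: [1.3, 0.5, 4.4]
width: 0.232
grip_force: 91.0
time: 28.57
tool_pos: [0.6234, 0.0624, 0.049]
wrist_force: [-3.5, -0.1, 13.0]
width: 0.232
grip_force: 92.2
time: 28.9
tool_pos: [0.6236, 0.0624, 0.0488]
wrist_force: [-10.3, -1.3, 28.0]
width: 0.229
grip_force: 94.3
[24.79689072 -9.29718195 48.77693361]
turn [ 0.001 -0.     0.   ] shift cm [ 0.03  0.02 -0.02] len 0.0 phi 1.455 q6 0.18 t 28.9 F [-10.3  -1.3  28. ]
```

Arbor3 reached its firm stop at about 55 mm. I'll release it and go for arbor2.

```bash

python3 -m crank '[[[0,0,-0.3,0,0,0],[0,0,-0.2,0,0,0],[0,0,0,0,0,0],[0,0,0,0,0,0]]]'|grep force
python3 -m crank '[[[0,0,0,0,0,0],[0,0,0,0,0,0],[0,0,0,0,0,0],[0,0,0,0,0,0],[0,0,-1,0,0,0],[0,0,-2.5,0,0,0],[0,0,-2.8,0,0,0],[0,0,-2.8,0,0,0]]]' 3.4
python3 -m crank '[[[-1,0,-2.8,0,0,0],[-2,0,-2,0,0,0],[-3.5,0,0,0,0,0],[-3.5,0,0,0,0,0],[-3.5,0,0,0,0,0],[-3.5,0,0,0,0,0],[0,0,0,0,0,0],[0,0,0,0,0,0]]]' 5
python3 - <<'E'
from h import *
print(wt(read_state()["tool_pos"]))
todo(np.array([.455,-.3476,.19]),1.539)
E
```

```text
wrist_force: [1.3, 0.8, 4.6]
grip_force: 90.8
time: 29.9
tool_pos: [0.622, 0.0622, 0.141]
tcp_rot: [-2.346, -2.088, 0.002]
wrist_force: [0.5, 0.8, 0.4]
width: 0.399
grip_force: 0.0
time: 30.57
tool_pos: [0.6028, -0.1084, 0.1889]
tcp_rot: [2.35, 2.084, 0.001]
wrist_force: [0.3, -0.1, -1.1]
width: 0.588
grip_force: 0.0
[  23.95405481 -181.39251607  188.90138744]
turn [ 0.001 -0.    -0.088] shift cm [-24.37 -14.01  -0.11] len 28.1 phi 1.451 q6 -0.1 t 30.6 F [ 0.3 -0.1 -1.1]
```

```bash

python3 -m crank '[[[0,0,0,0,0,-0.088],[-3,-1.75,0,0,0,0],[-3,-1.75,0,0,0,0],[-3,-1.75,0,0,0,0],[-3,-1.75,0,0,0,0],[-3,-1.75,0,0,0,0],[-3,-1.75,0,0,0,0],[-3,-1.75,0,0,0,0]]]'>/dev/null
python3 -m crank '[[[-3.3,-1.75,0,0,0,0],[0,0,0,0,0,0],[0,0,0,0,0,0],[0,0,0,0,0,0]]]'|head -2
python3 - <<'E'
from arb import *
find(.0085)
todo(np.array([.4546,-.3476-.008,.006]),1.539)
E
```

```text
time: 31.57
tool_pos: [0.4569, -0.3446, 0.1884]
px [318. 178.] mid [ 0.4545 -0.3485] ang 1.55 L 104.9 W 16.4 area 1484
turn [ 0.    -0.001  0.005] shift cm [-1.14 -0.22 18.22] len 18.3 phi 1.544 q6 -0.66 t 31.6 F [-0.4  0.2 -0.2]
```

```bash

python3 -m crank '[[[-1.22,-0.23,2,0,0,0],[0,0,2.6,0,0,0],[0,0,2.6,0,0,0],[0,0,2.6,0,0,0],[0,0,2.6,0,0,0],[0,0,2.6,0,0,0],[0,0,2.2,0,0,0],[0,0,1,0,0,0]]]' 4 >/dev/null
python3 -m crank '[[[0,0,0,0,0,0],[0,0,0,0,0,0],[0,0,0,0,0,0]]]'
```

```text
time: 32.53
tool_pos: [0.4553, -0.3581, 0.0077]
tcp_rot: [2.249, 2.189, 0.0]
wrist_force: [0.5, -0.5, -0.0]
width: 0.47
grip_force: 0.0
```

```bash

python3 -m crank '[[[0,0,0.3,0,0,0],[0,0,0,0,0,0]]]' >/dev/null
python3 -m crank '[[[0,0,0,0,0,0],[0,0,0,0,0,0],[0,0,0,0,0,0],[0,0,0,0,0,0],[0,0,0,0,0,0],[0,0,0,0,0,0]]]' 0 90
python3 -m crank '[[[0,0,-2.5,0,0,0],[0,0,-2.8,0,0,0],[0,0,-2.8,0,0,0],[0,0,-2.8,0,0,0],[0,0,-2.8,0,0,0],[0,0,0,0,0,0],[0,0,0,0,0,0]]]'
python3 - <<'E'
from h import *
todo(tw(-25,-9,145),TYAW+np.pi/2); print(read_state()["tool_pos"])
E
```

```text
time: 33.2
tool_pos: [0.4541, -0.3582, 0.0042]
tcp_rot: [2.252, 2.189, 0.0]
wrist_force: [-0.9, 1.2, 5.8]
width: 0.17
grip_force: 89.3
time: 33.78
tool_pos: [0.4549, -0.3588, 0.1425]
tcp_rot: [2.249, 2.187, 0.001]
wrist_force: [-0.8, 0.8, -2.0]
width: 0.167
grip_force: 88.6
turn [0.004 0.003 0.088] shift cm [43.82  6.9  -0.25] len 44.4 phi 1.543 q6 -0.68 t 33.8 F [-0.8  0.8 -2. ]
[ 0.45490925 -0.35884499  0.14246304]
```

```bash

python3 -m crank '[[[0,0,0,0,0,0.088],[3.3,0.53,0,0,0,0],[3.3,0.53,0,0,0,0],[3.3,0.53,0,0,0,0],[3.3,0.53,0,0,0,0],[3.3,0.53,0,0,0,0],[3.3,0.53,0,0,0,0],[3.3,0.53,0,0,0,0]]]' >/dev/null
python3 -m crank '[[[3.3,0.53,0,0,0,0],[3.3,0.53,0,0,0,0],[3.3,0.53,0,0,0,0],[3.3,0.53,0,0,0,0],[3.3,0.53,0,0,0,0],[0,0,0,0,0,0],[0,0,0,0,0,0],[0,0,0,0,0,0]]]'
python3 - <<'E'
from h import *
print(wt(read_state()["tool_pos"]));todo(tw(-25,-9.5,65),TYAW+np.pi/2)
E
```

```text
time: 35.12
tool_pos: [0.5612, 0.0282, 0.1382]
tcp_rot: [-2.344, -2.089, 0.005]
wrist_force: [0.1, -1.3, -0.2]
width: 0.168
grip_force: 88.6
[-33.15851356 -50.46616335 138.20294301]
turn [-0.004  0.001  0.001] shift cm [4.1  0.82 7.32] len 8.4 phi 1.456 q6 0.12 t 35.1 F [ 0.1 -1.3 -0.2]
```

```bash

python3 -m crank '[[[2,0.4,0,0,0,0],[2,0.4,0.5,0,0,0],[0,0,1.5,0,0,0],[0,0,1.5,0,0,0],[0,0,1.5,0,0,0],[0,0,1.2,0,0,0],[0,0,0.7,0,0,0],[0,0,0,0,0,0]]]' >/dev/null
python3 -m crank '[[[0,0,0,0,0,0],[0,0,0,0,0,0],[0,0,0,0,0,0]]]'
python3 - <<'E'
from h import *
print(wt(read_state()["tool_pos"]));todo(tw(-25,-9.5,51),TYAW+np.pi/2)
E
```

```text
time: 36.03
tool_pos: [0.5763, 0.067, 0.0723]
tcp_rot: [2.346, 2.088, 0.003]
wrist_force: [0.6, 0.4, -1.0]
width: 0.173
grip_force: 88.6
[-22.66066819 -10.20489489  72.34037291]
turn [ 0.002 -0.    -0.   ] shift cm [ 0.07 -0.23  2.13] len 2.1 phi 1.455 q6 0.19 t 36.0 F [ 0.6  0.4 -1. ]
```

```bash

python3 -m crank '[[[0.07,-0.23,0.3,0,0,0],[0,0,0.4,0,0,0],[0,0,0.4,0,0,0],[0,0,0,0,0,0],[0,0,0,0,0,0]]]'|grep -v rot
python3 -m crank '[[[0,0,0.3,0,0,0],[0,0,0.3,0,0,0],[0,0,0,0,0,0],[0,0,0,0,0,0]]]'|grep -v rot
python3 -m crank '[[[0,0,0.3,0,0,0],[0,0,0.3,0,0,0],[0,0,0,0,0,0],[0,0,0,0,0,0]]]'|grep -v rot
python3 -m crank '[[[0,0,0.2,0,0,0],[0,0,0.1,0,0,0],[0,0,0,0,0,0],[0,0,0,0,0,0]]]'|grep -v rot
python3 - <<'E'
from h import *
print(wt(read_state()["tool_pos"]))
E
```

```text
time: 36.45
tool_pos: [0.5737, 0.0682, 0.0603]
wrist_force: [2.2, -0.3, 0.5]
width: 0.169
grip_force: 88.8
time: 36.78
tool_pos: [0.5739, 0.0683, 0.0548]
wrist_force: [0.7, 0.6, 2.5]
width: 0.169
grip_force: 89.3
time: 37.12
tool_pos: [0.5738, 0.0682, 0.0504]
wrist_force: [-5.0, -0.3, 17.8]
width: 0.174
grip_force: 91.1
time: 37.45
tool_pos: [0.5739, 0.0681, 0.0502]
wrist_force: [-11.7, -0.3, 33.9]
width: 0.171
grip_force: 93.3
[-25.15409287  -9.32432393  50.23239297]
```

```bash

python3 -m crank '[[[0,0,-0.3,0,0,0],[0,0,-0.2,0,0,0],[0,0,0,0,0,0],[0,0,0,0,0,0]]]'|grep force
python3 -m crank '[[[0,0,0,0,0,0],[0,0,0,0,0,0],[0,0,0,0,0,0],[0,0,0,0,0,0],[0,0,-1,0,0,0],[0,0,-2.5,0,0,0],[0,0,-2.8,0,0,0],[0,0,-2.8,0,0,0]]]' 2.9
python3 -m crank '[[[-1,0,-2.8,0,0,0],[-2,0,-2.5,0,0,0],[-3.5,0,0,0,0,0],[-3.5,0,0,0,0,0],[-3.5,0,0,0,0,0],[-3.5,0,0,0,0,0],[-3.5,0,0,0,0,0],[-3.5,0,0,0,0,0]]]'
python3 -m crank '[[[-3.5,0,0,0,0,0],[-3.5,0,0,0,0,0],[-3.5,0,0,0,0,0],[0,0,0,0,0,0],[0,0,0,0,0,0]]]'
python3 - <<'E'
from h import *
a=read_camera("scene");b=read_camera("top")
c=np.zeros((600,800,3),np.uint8)
c[:400,:480]=cv2.resize(a[100:270,320:524],(480,400),interpolation=cv2.INTER_CUBIC)
c[:330,480:]=cv2.resize(b[150:260,215:322],(320,330),interpolation=cv2.INTER_CUBIC)
c[400:,:480]=cv2.resize(a[130:330],(480,150)) [:200] if 0 else cv2.copyMakeBorder(cv2.resize(a[100:330],(480,173)),0,27,0,0,cv2.BORDER_CONSTANT)
c[330:530,480:]=cv2.resize(b,(320,200))
cv2.imwrite("pics/final.png",c)
f=lambda p:(proj("scene",p)-[320,100])*[480/204,400/170]
print("handle",[f(hand(t)).round() for t in (1.29,1.33,1.37)])
for k in range(4):
    for z in (55,66): print(k+1,z,[f(tw(-75+50*k,y,z)).round() for y in (-32,32)])
E
```

```text
wrist_force: [-0.0, 0.5, 7.8]
grip_force: 89.7
time: 38.45
tool_pos: [0.5723, 0.068, 0.1419]
tcp_rot: [-2.346, -2.088, 0.003]
wrist_force: [0.9, 0.3, -0.2]
width: 0.339
grip_force: 0.0
time: 39.12
tool_pos: [0.5448, -0.1719, 0.195]
tcp_rot: [2.346, 2.089, 0.0]
wrist_force: [-0.4, 0.3, 0.0]
width: 0.343
grip_force: 0.0
time: 39.53
tool_pos: [0.5326, -0.2764, 0.1946]
tcp_rot: [2.35, 2.085, 0.0]
wrist_force: [-1.0, 0.2, -0.3]
width: 0.34
grip_force: 0.0
handle [array([249.,  67.]), array([260.,  65.]), array([271.,  63.])]
1 55 [array([122., 224.]), array([179., 223.])]
1 66 [array([123., 217.]), array([180., 216.])]
2 55 [array([128., 254.]), array([186., 253.])]
2 66 [array([129., 247.]), array([188., 246.])]
3 55 [array([134., 286.]), array([195., 285.])]
3 66 [array([135., 278.]), array([196., 277.])]
4 55 [array([141., 320.]), array([203., 319.])]
4 66 [array([142., 313.]), array([205., 312.])]
```

View pics/final.png

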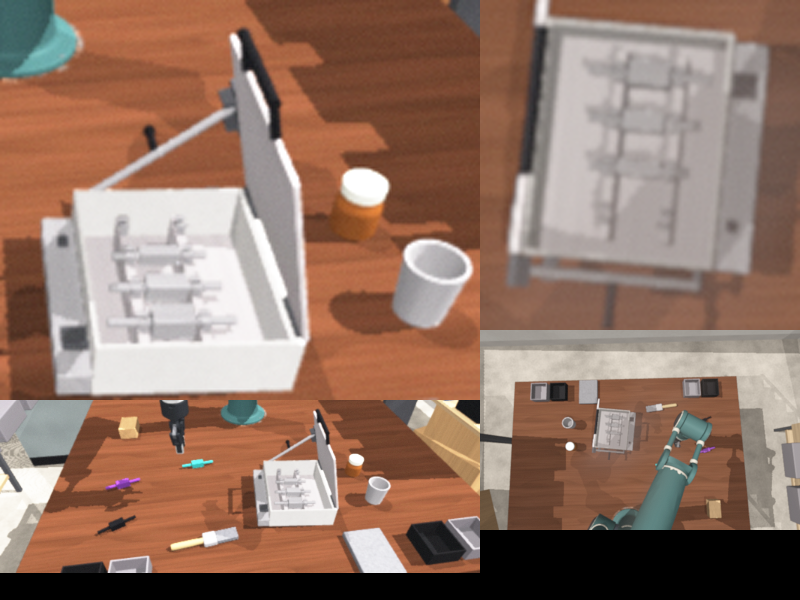

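The final view shows the cover propped with the rod's end in the ear at (230,110). The arbors sit at rows 254, 287 and 320, the home-height predictions for clips 2, 3 and 4. Clip1 is empty, since no arbor1 was there, and the jar, cup and brush look untouched.

```bash
python3 -c "
from workcell import *
print(finish_job())"
```

```text
the job is handed in; nothing more can be done
None
```

The job is handed in: the cover is propped on the rod with its end in the slot, arbors 2, 3 and 4 are pressed home in clips 2, 3 and 4, and clip 1 is empty because arbor 1 was absent.

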